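# Line up the reagent jars by size

### The arm

A 6-joint arm with a two-finger parallel gripper is mounted at the origin on the work surface. World frame = base frame: x ahead of the robot, y to its left, z up, the work surface at z = 0. Lengths are in m, angles in rad, forces in N, time in s.
With the tool pointing down it reaches from about 0.4 to 0.825 m from the base axis. Payload 7 kg.
Tool frame: the origin (TCP) lies midway between the tips of the shut fingers; the grasp point (between the pads) lies 19 mm behind it; z points along the fingers, y is the line along which they close (so a half turn about z gives the same grasp; the last joint's range is limited). The gripper opens to 88 mm and grips with 3 to 60 N. Pads are 19 mm wide; open, the fingers measure 130 mm over their backs; the gripper's body (78 mm by 193 mm) begins 47 mm behind the grasp point.
Start: joints at [1.501, 0.359, 0.012, 0, -1.224, -0.288], TCP at [0.236, 0.632, 0.192] pointing down, gripper open.
Joint ranges: [-3.07, 3.07], [-1.43, 2.12], [-1.02, 1.25], [-3.03, 1.67], [-3.05, -0], [-3.03, 3.03]. Speed limits (rad/s): [2.39, 2.39, 3.01, 3.14, 3.14, 3.14].

### API

Orientations are given as [roll, pitch, yaw] about the fixed x, y, z axes, in that order (R = Rz(yaw) Ry(pitch) Rx(roll)).
In Python, from station import arm gives the robot as it stands.
- The arm moves only by the tool servo_tool, never from a script. Its argument "deltas" is a list of rows, each a list of 7 numbers: the closure, from -1 (fully open) to 1 (shut), then the shift along the tool's x, y, z in mm, then the turn, a rotation vector about the tool's x, y, z in degrees. In form: [[gripper, x, y, z, ax, ay, az], ...]. A call has 1 to 20 rows; each row shifts and turns the commanded pose from where the row before left it, along the tool's axes as they then stand; what a row does not reach is not made up. A row lasts 1/12 s, in which the tool goes at most 41.7 mm and 7.16 degrees, less where a joint would pass 70% of its speed; a pose out of reach is approached as far as the arm can. A call is refused whole if a number of a shift passes 41.7 or a number of a turn 7.16, either way. A call with a gripper value outside its range is refused whole. The fingers move at their own pace and stop on an object; "squeeze" is the grip in N (left out, the last holds). Time passes only in rows, so rows that do not move let the fingers close. It gives the time, the measured TCP pose, the force, the opening and the grip force at its end, in the units of the state.
- arm.get_state(): the state, without advancing time (a new reading comes with each control period).
- arm.grab_frame(name): name is "side" or "top" or "wrist"; returns a dict with "color" (384x512x3 uint8, red, green, blue), "K" (3x3 intrinsics, pixels), "position" and "orientation" of the camera in the world. Camera axes: x right, y down, z forward; pixel columns grow to the right and rows downward; lengths in m; the calibration is good to about 2 mm. A picture is of the moment at which its call begins. There is no depth.
- arm.job_done(): hands the job in; it is judged then, once.
Trained networks look in a picture, given as the dict that the camera call returned (one of the last four; its "shot" number tells which), for a name from the list of things; names that differ only in an ending like _2 or _b are one class to them, and where a whole thing is asked for, a point or a joint stands for the part that bears it (a point fixed in the world has none). Each returns a list of dicts, best first, with "conf" (0 to 1); they miss things now and then, are a little off and sometimes report something else, mostly with a low value. They report only what shows in the picture. A call takes as long as a camera call.
- arm.recognise(query, picture): "at" ([x, y, z] in m, in the coordinates of the camera as it stood for that picture, good to about 4 mm: the middle of the surface that is visible of it).
The state is a dict: "t": time; "q": joint angles; "qd": joint speeds; "joint_efforts": joint torques, N m; "eef_pos": TCP position; "ee_rot": TCP orientation; "force": force on the tool from outside, world axes, zero at the start; "moment": the same for the moment, N m; "width": finger opening in m; "gripper_force": force on a finger pad.
Only numpy, scipy, OpenCV 4.12 (cv2) and the standard library are available. Lean on these libraries where they do the work, as an engineer would, in place of code of your own. Each camera call takes 0.05 s, during which the arm holds its last target. There are 200 camera calls.

### The job

Line the four brown screw-cap jars up in order of size on the row of four round pads, one standing centred on each pad: the smallest next to the yellow waste pot, then growing to the largest next to the grey tube rack. Keep the jars upright, and leave the pot and the rack where they stand.

Things in the scene. Friction and masses are not known exactly. Their poses are not given: they have to be found in the camera images.
- jar_small: Brown glass screw-cap jar, the smallest of the four: an upright plain cylinder 32 mm in diameter and 62 mm high in all (the black cap, its top 18 mm, is as wide as the body and fixed on), paper label round the middle, about 60 g. Loose, standing on the bench at the start. Origin: centre of its underside; z up its axis.
- jar_medium: Brown glass screw-cap jar, second smallest of the four: an upright plain cylinder 40 mm in diameter and 79 mm high in all (the black cap, its top 18 mm, is as wide as the body and fixed on), paper label round the middle, about 100 g. Loose, standing on the bench at the start. Origin: centre of its underside; z up its axis.
- jar_large: Brown glass screw-cap jar, second largest of the four: an upright plain cylinder 48 mm in diameter and 96 mm high in all (the black cap, its top 18 mm, is as wide as the body and fixed on), paper label round the middle, about 170 g. Loose, standing on the bench at the start. Origin: centre of its underside; z up its axis.
- jar_largest: Brown glass screw-cap jar, the largest of the four: an upright plain cylinder 56 mm in diameter and 114 mm high in all (the black cap, its top 18 mm, is as wide as the body and fixed on), paper label round the middle, about 260 g. Loose, standing on the bench at the start. Origin: centre of its underside; z up its axis.
- pad_p: One of four identical round flat pads, 70 mm in diameter and 4 mm thick, dark rubber rim with a grey face, fixed on an aluminium strip in one straight row, 85 mm from centre to centre; the letters say nothing of the place in the row. Its top face is 8 mm above the bench. Origin: centre of the pad's underside, 4 mm above the bench; z up. The strip is 90 mm wide, 4 mm thick, with a lip 12 mm high along its far edge, 45 mm from the pads' centre line.
- pad_q: One of four identical round flat pads, 70 mm in diameter and 4 mm thick, dark rubber rim with a grey face, fixed on an aluminium strip in one straight row, 85 mm from centre to centre; the letters say nothing of the place in the row. Its top face is 8 mm above the bench. Origin: centre of the pad's underside, 4 mm above the bench; z up. The strip is 90 mm wide, 4 mm thick, with a lip 12 mm high along its far edge, 45 mm from the pads' centre line.
- pad_r: One of four identical round flat pads, 70 mm in diameter and 4 mm thick, dark rubber rim with a grey face, fixed on an aluminium strip in one straight row, 85 mm from centre to centre; the letters say nothing of the place in the row. Its top face is 8 mm above the bench. Origin: centre of the pad's underside, 4 mm above the bench; z up. The strip is 90 mm wide, 4 mm thick, with a lip 12 mm high along its far edge, 45 mm from the pads' centre line.
- pad_s: One of four identical round flat pads, 70 mm in diameter and 4 mm thick, dark rubber rim with a grey face, fixed on an aluminium strip in one straight row, 85 mm from centre to centre; the letters say nothing of the place in the row. Its top face is 8 mm above the bench. Origin: centre of the pad's underside, 4 mm above the bench; z up. The strip is 90 mm wide, 4 mm thick, with a lip 12 mm high along its far edge, 45 mm from the pads' centre line.
- sharps_pot: Small round yellow waste pot with a red lid, 84 mm across at its rim and 87 mm high, loose, 400 g. It stands on the bench in line with the row of pads, beyond one end (either end), its centre 112 mm from the centre of the nearest pad. Origin: centre of its underside; z up.
- tube_rack: Grey block rack with 24 black tube holes, 130 x 88 x 45 mm high (x, y, z), loose, 350 g. It stands on the bench in line with the row of pads beyond the end opposite to the pot, its centre 112 mm from the centre of the nearest pad, its 88 mm side along the row. Origin: centre of its underside; z up.

How it is judged:
At the end, for the whole second after the job is handed in: Each jar stands upright (within 0.1 rad) and at rest on a pad, its centre within 15 mm of the pad's centre; counted from the waste pot the pads carry the smallest, second smallest, second largest and largest jar ((horizontal distance between jar_small and pad_p below 0.015 m or horizontal distance between jar_small and pad_q below 0.015 m or horizontal distance between jar_small and pad_r below 0.015 m or horizontal distance between jar_small and pad_s below 0.015 m) and horizontal distance between jar_small and sharps_pot between 0.0775 and 0.1475 m and height (world z) of jar_small between 0.004 and 0.014 m and angle between each of jar_small, jar_medium, jar_large, jar_largest's own z axis and vertical below 0.1 rad and linear speed of each of jar_small, jar_medium, jar_large, jar_largest below 0.02 m/s and (horizontal distance between jar_medium and pad_p below 0.015 m or horizontal distance between jar_medium and pad_q below 0.015 m or horizontal distance between jar_medium and pad_r below 0.015 m or horizontal distance between jar_medium and pad_s below 0.015 m) and horizontal distance between jar_medium and sharps_pot between 0.1625 and 0.2325 m and height (world z) of jar_medium between 0.004 and 0.014 m and (horizontal distance between jar_large and pad_p below 0.015 m or horizontal distance between jar_large and pad_q below 0.015 m or horizontal distance between jar_large and pad_r below 0.015 m or horizontal distance between jar_large and pad_s below 0.015 m) and horizontal distance between jar_large and sharps_pot between 0.2475 and 0.3175 m and height (world z) of jar_large between 0.004 and 0.014 m and (horizontal distance between jar_largest and pad_p below 0.015 m or horizontal distance between jar_largest and pad_q below 0.015 m or horizontal distance between jar_largest and pad_r below 0.015 m or horizontal distance between jar_largest and pad_s below 0.015 m) and horizontal distance between jar_largest and sharps_pot between 0.3325 and 0.4025 m and height (world z) of jar_largest between 0.004 and 0.014 m); the robot touches nothing.
It fails at once if a jar tips over (angle between any of jar_small, jar_medium, jar_large, jar_largest's own z axis and vertical above 0.6 rad).
It fails at once if the waste pot is shifted by more than 20 mm (distance of sharps_pot from where it was at the start of the episode above 0.02 m).
It fails at once if the tube rack is shifted by more than 20 mm (distance of tube_rack from where it was at the start of the episode above 0.02 m).
It also fails if it takes over 102 s, if anything falls off the work surface, if the arm or the gripper's body presses on something with over 40 N, if the wrist force passes 120 N, or if a joint passes its speed limit or range.

## Working session

There is one attempt and no reset: what is moved stays moved. The work goes in short steps, Python scripts to look and compute and a tool call to move; the robot and the scene stay as the last step left them, time stands still between calls to the robot, and variables do not carry over. Pictures are saved under pics/ and viewed, at most 14 in all, crops included, and the job is handed in when it is done.

Besides the shell and the picture viewer there is one more tool, called after "Emit:" by a JSON object that holds its "api" and its "payload". servo_tool: Moves the arm, as the interface text tells. Its arguments: {"type":"object","properties":{"deltas":{"type":"array","items":{"type":"array","items":{"type":"number"}}},"squeeze":{"type":"number"}},"required":["deltas"]}

```bash
mkdir -p pics; cat > h.py <<'E'
import numpy as np, cv2
from scipy.spatial.transform import Rotation as R
from station import arm
def rot(p):
    o=np.array(p["orientation"],float)
    return o if o.shape==(3,3) else (R.from_euler('xyz',o).as_matrix() if o.size==3 else R.from_quat(o).as_matrix())
def world(p,at): return rot(p)@np.array(at)+np.array(p["position"])
def save(p,n): cv2.imwrite(f"pics/{n}.png",cv2.cvtColor(p["color"],cv2.COLOR_RGB2BGR))
def proj(p,X):
    c=rot(p).T@(np.array(X)-np.array(p["position"])); u=np.array(p["K"])@c; return u[:2]/u[2]
def ray(p,uv,z):
    d=rot(p)@np.linalg.solve(np.array(p["K"]),[uv[0],uv[1],1]); o=np.array(p["position"]); return o+d*(z-o[2])/d[2]
E
python3 - <<'E'
from h import *
np.set_printoptions(precision=3,suppress=True)
s=arm.get_state(); print(s)
for c in ["top","side"]:
    p=arm.grab_frame(c); save(p,c+"0"); print(c,p["position"],p["orientation"],p["K"])
    for n in ["jar_small","jar_medium","jar_large","jar_largest","pad_p","sharps_pot","tube_rack"]:
        for d in arm.recognise(n,p)[:5]:
            w=world(p,d["at"]); print(n,round(d["conf"],2),w,proj(p,w))
E
```

```text
{'t': 0.0, 'q': array([ 1.501,  0.359,  0.011, -0.   , -1.224, -0.288]), 'qd': array([-0.   , -0.   ,  0.002, -0.001,  0.001,  0.002]), 'joint_efforts': array([ -0.002, -58.272,  29.305,   6.997,   0.007,  -0.   ]), 'eef_pos': array([0.236, 0.632, 0.191]), 'ee_rot': array([ 3.14 , -0.   , -0.358]), 'force': array([0.553, 0.47 , 0.553]), 'moment': array([0.037, 0.008, 0.026]), 'gripper_force': 0.0, 'width': 0.08767402943539188}
top [0.402 0.014 1.196] [-3.036 -0.018 -1.549] [[473.685   0.    255.038]
 [  0.    473.685 184.967]
 [  0.      0.      1.   ]]
jar_small 0.56 [0.461 0.086 0.064] [217.464 209.64 ]
jar_medium 0.67 [0.393 0.23  0.08 ] [154.192 237.104]
jar_medium 0.61 [0.619 0.023 0.009] [245.238 149.111]
jar_medium 0.34 [ 0.641 -0.252  0.077] [359.348 137.976]
jar_large 0.84 [ 0.46  -0.081  0.099] [288.374 210.67 ]
jar_largest 0.93 [ 0.407 -0.263  0.117] [368.505 235.548]
pad_p 0.86 [ 0.622 -0.056  0.007] [276.309 149.098]
pad_p 0.75 [0.619 0.026 0.008] [244.103 149.132]
pad_p 0.74 [ 0.632 -0.145  0.007] [311.268 146.123]
pad_p 0.64 [0.612 0.106 0.011] [212.332 150.873]
sharps_pot 0.57 [ 0.639 -0.254  0.078] [360.371 138.467]
tube_rack 0.81 [0.598 0.218 0.041] [165.898 153.372]
tube_rack 0.15 [ 0.406 -0.265  0.118] [369.808 235.996]
side [ 0.255 -0.475  0.705] [-2.427 -0.003 -0.533] [[418.455   0.    255.078]
 [  0.    418.455 193.439]
 [  0.      0.      1.   ]]
jar_small 0.6 [0.457 0.086 0.049] [200.927 187.539]
jar_medium 0.73 [0.389 0.221 0.056] [146.455 157.894]
jar_largest 0.7 [ 0.39  -0.281  0.113] [266.28  339.627]
pad_p 0.74 [ 0.626 -0.146  0.007] [330.096 244.252]
pad_p 0.69 [ 0.621 -0.058  0.008] [302.798 214.79 ]
pad_p 0.69 [0.605 0.109 0.006] [255.851 169.466]
pad_p 0.64 [0.611 0.024 0.013] [278.197 189.994]
sharps_pot 0.65 [ 0.625 -0.266  0.077] [378.015 271.815]
tube_rack 0.86 [0.581 0.201 0.041] [227.698 138.764]
tube_rack 0.46 [ 0.39  -0.282  0.114] [266.295 340.1  ]
```

View pics/top0.png

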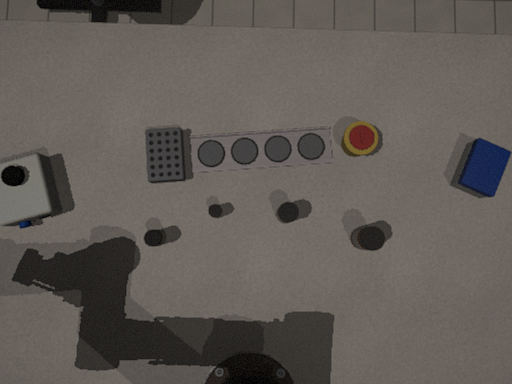

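View pics/side0.png

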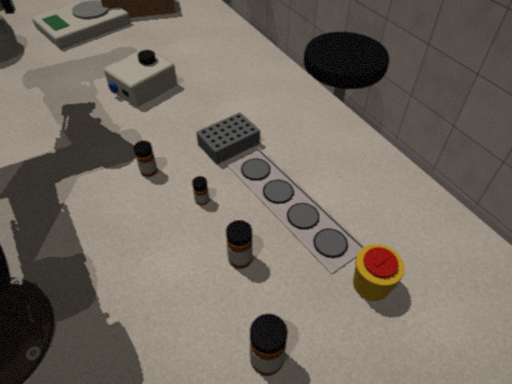

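Emit:
{"api": "servo_tool", "payload": {"deltas": [[-1,0,0,0,0,0,7.16],[-1,0,0,0,0,0,7.16],[-1,0,0,0,0,0,7.16],[-1,0,0,0,0,0,7.16],[-1,0,0,0,0,0,7.16],[-1,0,0,0,0,0,7.16],[-1,0,0,0,0,0,7.16],[-1,0,0,0,0,0,7.16],[-1,0,0,0,0,0,7.16]]}}

```text
t: 1.55
eef_pos: [0.2364, 0.6322, 0.1918]
ee_rot: [3.142, 0.0, -1.489]
force: [0.2, 0.9, 0.2]
width: 0.0874
gripper_force: 0.0
```

Emit:
{"api": "servo_tool", "payload": {"deltas": [[-1,35,-11,0,0,0,0],[-1,35,-11,0,0,0,0],[-1,35,-11,0,0,0,0],[-1,35,-11,0,0,0,0],[-1,35,-11,0,0,0,0],[-1,35,-11,0,0,0,0],[-1,35,-11,0,0,0,0],[-1,35,-11,0,0,0,0],[-1,35,-11,0,0,0,0],[-1,35,-11,0,0,0,0],[-1,35,-11,0,0,0,0],[-1,35,-11,0,0,0,0],[-1,35,-11,0,0,0,0],[-1,35,-11,0,0,0,0],[-1,35,-11,0,0,0,0],[-1,35,-11,0,0,0,0],[-1,0,0,0,0,0,0]]}}

```text
t: 2.97
eef_pos: [0.4622, 0.0854, 0.1919]
ee_rot: [-3.142, -0.001, -1.487]
force: [-0.8, 0.1, -1.1]
width: 0.0879
gripper_force: 0.0
```

```bash
cat > look.py <<'E'
import sys
from h import *
np.set_printoptions(precision=4,suppress=True)
s=arm.get_state(); print(round(s["t"],2),s["eef_pos"],s["ee_rot"],s["width"])
n=sys.argv[1]; p=arm.grab_frame("wrist"); save(p,n); print(p["position"],p["orientation"])
for q in sys.argv[2:]:
    for d in arm.recognise(q,p)[:4]:
        w=world(p,d["at"]); print(q,round(d["conf"],2),w,proj(p,w))
E
python3 look.py w1 jar_small jar_medium jar_large pad_p
```

```text
2.97 [0.4622 0.0854 0.1919] [-3.1415 -0.0007 -1.4867] 0.0878561945927063
[0.4668 0.0188 0.3833] [ 2.8888  0.0004 -3.0574]
jar_small 0.93 [0.458  0.0878 0.058 ] [254.6282 173.5803]
jar_medium 0.64 [0.3939 0.2247 0.0452] [298.4263 288.3441]
jar_medium 0.46 [0.6196 0.0267 0.0077] [116.6217  99.8222]
jar_large 0.63 [ 0.459  -0.0605  0.0719] [268.2383  12.3099]
jar_large 0.25 [ 0.6218 -0.0543  0.0105] [111.8176  20.6422]
pad_p 0.91 [ 0.6211 -0.0524  0.0049] [114.67    23.8581]
pad_p 0.89 [0.6155 0.029  0.0091] [119.8155 102.2223]
pad_p 0.58 [0.6051 0.1127 0.0057] [130.8515 174.5622]
```

```bash
cat > pads.py <<'E'
from h import *
from scipy.optimize import least_squares
np.set_printoptions(precision=4,suppress=True)
seeds=[(.632,-.145),(.622,-.056),(.616,.027),(.608,.109)]
obs={i:[] for i in range(4)}
for c in ["top","side","wrist"]:
    p=arm.grab_frame(c); g=cv2.GaussianBlur(cv2.cvtColor(p["color"],cv2.COLOR_RGB2GRAY),(3,3),0)
    for i,(x,y) in enumerate(seeds):
        u=proj(p,[x,y,.008]); a=np.array([proj(p,[x+.045*np.cos(t),y+.045*np.sin(t),.008]) for t in np.linspace(0,6.28,40)])
        if a.min()<0 or a[:,0].max()>511 or a[:,1].max()>383: continue
        m=np.zeros_like(g); cv2.fillConvexPoly(m,a.astype(np.int32),255)
        th,_=cv2.threshold(g[m>0].reshape(-1,1),0,255,cv2.THRESH_OTSU)
        b=((g<th)&(m>0)).astype(np.uint8)
        cs,_=cv2.findContours(b,cv2.RETR_EXTERNAL,cv2.CHAIN_APPROX_NONE); k=max(cs,key=cv2.contourArea)
        e=cv2.fitEllipse(cv2.convexHull(k)); obs[i].append((p,np.array(e[0])))
        print(c,i,np.array(e[0]),np.array(e[1]),"at z=.008:",ray(p,e[0],.008)[:2])
for i in obs:
    r=least_squares(lambda X:np.concatenate([proj(p,X)-u for p,u in obs[i]]),[*seeds[i],.008]); print(i,r.x,r.fun)
E
python3 pads.py
```

```text
top 0 [311.3846 147.7448] [28.1474 31.657 ] at z=.008: [ 0.6271 -0.1453]
top 1 [276.2942 150.9499] [30.1788 32.8253] at z=.008: [ 0.6165 -0.0559]
top 2 [244.9903 151.265 ] [27.4382 30.4222] at z=.008: [0.6137 0.0237]
top 3 [209.1545 154.6008] [29.6962 34.7548] at z=.008: [0.6029 0.1143]
side 0 [329.3846 244.0428] [31.9473 36.7928] at z=.008: [ 0.6247 -0.1452]
side 1 [299.6972 216.0308] [28.6906 39.6799] at z=.008: [ 0.6138 -0.0567]
side 2 [278.1075 191.8839] [26.1648 31.627 ] at z=.008: [0.6109 0.0233]
side 3 [255.2019 168.9896] [23.1162 30.4471] at z=.008: [0.6031 0.1098]
wrist 2 [122.5389  90.6806] [63.424  71.9696] at z=.008: [0.6116 0.0228]
wrist 3 [129.0032 167.3923] [56.971  61.6306] at z=.008: [0.6049 0.1101]
0 [ 0.6262 -0.1448  0.0066] [-0.2509  0.4281  0.3825 -0.0622]
1 [ 0.6159 -0.0555  0.0054] [-0.2261  0.4241  0.393  -0.0655]
2 [0.612  0.0231 0.0076] [ 0.2277  0.7156  0.4369  0.0066 -0.1445  0.223 ]
3 [0.6051 0.1114 0.0059] [ 1.2717 -0.7056  0.4075 -0.0992  0.484   0.6785]
```

View pics/w1.png

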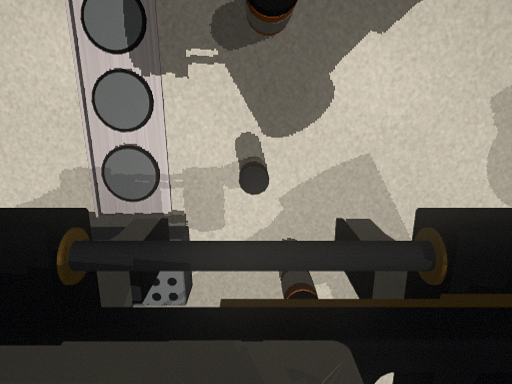

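```bash
python3 - <<'E'
from h import *
np.set_printoptions(precision=4,suppress=True)
p=arm.grab_frame("wrist")
for u,z in [((114,23),.008),((123,100),.008),((131,173),.008),((254,178),.062)]: print(u,ray(p,u,z))
# cap centres triangulated: dark blobs in top and side
q=arm.grab_frame("top"); s=arm.grab_frame("side")
for n in ["jar_small","jar_medium","jar_large","jar_largest"]:
  for c in (q,s):
    for d in arm.recognise(n,c)[:1]: print(n,world(c,d["at"]),d["conf"])
for n,a,b in [("small",(216,210),(201,183)),("med",(153,237),(144,147)),("large",(289,211),(239,229)),("largest",(371,236.5),(268,326))]:
    A=[];y=[]
    for c,u in ((q,a),(s,b)):
        d=rot(c)@np.linalg.solve(np.array(c["K"]),[*u,1]); d/=np.linalg.norm(d); P=np.eye(3)-np.outer(d,d); A.append(P); y.append(P@np.array(c["position"]))
    print(n,np.linalg.lstsq(np.vstack(A),np.hstack(y),rcond=None)[0])
E
```

```text
(114, 23) [ 0.62   -0.0459  0.008 ]
(123, 100) [0.6112 0.0329 0.008 ]
(131, 173) [0.6026 0.1167 0.008 ]
(254, 178) [0.457  0.0973 0.062 ]
jar_small [0.4575 0.0877 0.0489] 0.62
jar_medium [0.3872 0.2203 0.0563] 0.84
jar_large [ 0.4591 -0.0819  0.0932] 0.73
jar_large [ 0.4508 -0.0947  0.0788] 0.82
jar_largest [ 0.4107 -0.2654  0.1158] 0.55
jar_largest [ 0.392  -0.2851  0.1136] 0.88
small [0.4598 0.0895 0.0584]
med [0.3925 0.2336 0.0768]
large [ 0.4581 -0.0817  0.0999]
largest [ 0.4036 -0.2675  0.1185]
```

Emit:
{"api": "servo_tool", "payload": {"deltas": [[-1,-4,3,20,0,0,0],[-1,0,0,25,0,0,0],[-1,0,0,25,0,0,0],[-1,0,0,25,0,0,0],[-1,0,0,25,0,0,0],[-1,0,0,20,0,0,0],[-1,0,0,15,0,0,0],[-1,0,0,12,0,0,0],[-1,0,0,0,0,0,0],[-1,0,0,0,0,0,0]], "squeeze": 20}}

```text
t: 4.75
eef_pos: [0.4576, 0.0933, 0.0245]
ee_rot: [3.14, -0.001, -1.482]
force: [-0.0, 0.4, 0.2]
width: 0.0875
gripper_force: 0.0
```

Emit:
{"api": "servo_tool", "payload": {"deltas": [[1,0,0,0,0,0,0],[1,0,0,0,0,0,0],[1,0,0,0,0,0,0],[1,0,0,0,0,0,0],[1,0,0,0,0,0,0],[1,0,0,0,0,0,0],[1,0,0,0,0,0,0],[1,0,0,0,0,0,0],[1,0,0,0,0,0,0],[1,0,0,0,0,0,0],[1,0,0,0,0,0,0],[1,0,0,0,0,0,0]]}}

```text
t: 5.75
eef_pos: [0.4579, 0.0937, 0.0248]
ee_rot: [-3.141, 0.0, -1.482]
force: [0.8, 0.1, -0.9]
width: 0.03
gripper_force: 20.0
```

```bash
python3 look.py w2 jar_small pad_p; python3 - <<'E'
from h import *
for c in ("top","side"):
    p=arm.grab_frame(c)
    if c=="side": save(p,"s2")
    for d in arm.recognise("jar_small",p)[:2]: print(c,world(p,d["at"]),d["conf"])
a=cv2.imread("pics/w2.png");b=cv2.imread("pics/s2.png")[110:260,120:320]
b=cv2.resize(b,(512,384)); cv2.imwrite("pics/c2.png",cv2.resize(np.hstack([a,b]),(800,300)))
E
```

```text
5.75 [0.4579 0.0937 0.0248] [-3.1415  0.     -1.4824] 0.030013890157817472
[0.4628 0.0271 0.2161] [ 2.888   0.0004 -3.0532]
jar_small 0.76 [0.4586 0.0807 0.0591] [250.6697 211.7763]
pad_p 0.79 [0.6069 0.0239 0.0105] [16.3818 77.1095]
pad_p 0.63 [0.6061 0.1076 0.0084] [ 31.4917 206.7262]
side [0.45645341 0.08359047 0.04289233] 0.58
side [ 0.62547995 -0.14597324  0.00771054] 0.49
```

View pics/c2.png

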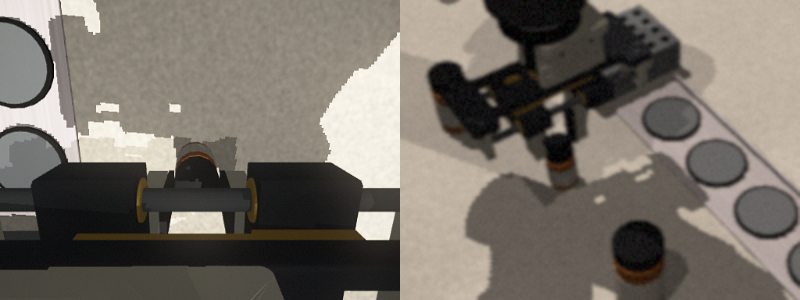

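Emit:
{"api": "servo_tool", "payload": {"deltas": [[-0.5,0,0,0,0,0,0],[-0.5,0,0,0,0,0,0],[-0.5,0,0,0,0,0,0],[-0.5,0,0,0,0,0,0],[-0.5,4,0,0,0,0,0],[-0.5,4,0,0,0,0,0],[-0.5,3,0,0,0,0,0],[-0.5,0,0,0,0,0,0],[1,0,0,0,0,0,0],[1,0,0,0,0,0,0],[1,0,0,0,0,0,0],[1,0,0,0,0,0,0],[1,0,0,0,0,0,0],[1,0,0,0,0,0,0],[1,0,0,0,0,0,0],[1,0,0,0,0,0,0],[1,0,0,0,0,0,0],[1,0,0,0,0,0,0]]}}

```text
t: 7.6
eef_pos: [0.4589, 0.0828, 0.0248]
ee_rot: [-3.141, 0.0, -1.482]
force: [0.4, -0.3, 0.4]
width: 0.0283
gripper_force: 19.9
```

```bash
python3 look.py w3 jar_small pad_p
```

```text
7.6 [0.4589 0.0828 0.0248] [-3.1413  0.0001 -1.4825] 0.02826660726751285
[0.4638 0.0161 0.2161] [ 2.8879  0.0005 -3.0532]
jar_small 0.75 [0.4599 0.079  0.0504] [248.7292 222.4504]
pad_p 0.83 [0.6093 0.0989 0.0084] [ 28.4763 209.4673]
pad_p 0.76 [0.6068 0.0264 0.0098] [ 21.0631 100.1316]
pad_p 0.7 [ 0.6084 -0.0292  0.0069] [13.2501  2.1274]
```

```bash
python3 - <<'E'
from h import *
p=arm.grab_frame("side"); save(p,"s3")
a=cv2.imread("pics/w3.png")[150:330,130:370]; a=cv2.resize(a,(480,360)); b=cv2.resize(p["color"][140:230,160:240,::-1],(320,360),interpolation=cv2.INTER_CUBIC)
cv2.imwrite("pics/c3.png",np.hstack([a,b]))
E
```

```text
(no output)
```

View pics/c3.png

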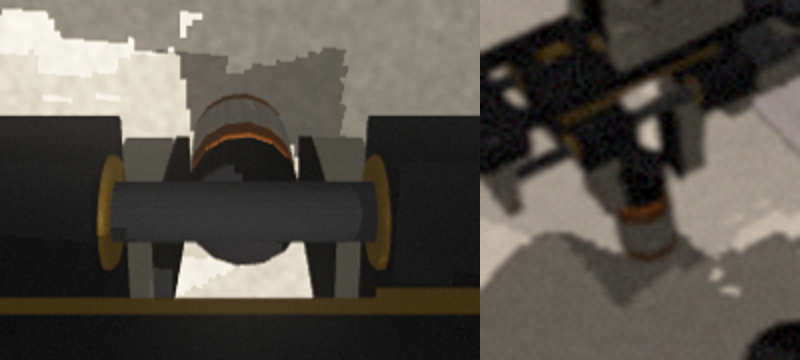

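Emit:
{"api": "servo_tool", "payload": {"deltas": [[1,0,0,-8,0,0,0],[1,0,0,-18,0,0,0],[1,0,0,-27,0,0,0],[1,0,0,-27,0,0,0],[1,12,-7,0,0,0,0],[1,23,-14,0,0,0,0],[1,28,-17.5,0,0,0,0],[1,28,-17.5,0,0,0,0],[1,28,-17.5,0,0,0,0],[1,28,-17.5,0,0,0,0],[1,28,-17.5,0,0,0,0],[1,28,-17.5,0,0,0,0],[1,24,-14,0,0,0,0],[1,12,-7.5,0,0,0,0],[1,0,0,0,0,0,0],[1,0,0,0,0,0,0]]}}

```text
t: 9.13
eef_pos: [0.6262, -0.1431, 0.1043]
ee_rot: [3.14, 0.0, -1.484]
force: [-0.3, 0.2, -1.9]
width: 0.0281
gripper_force: 19.9
```

```bash
python3 look.py w4 jar_small pad_p sharps_pot; python3 - <<'E'
from h import *
p=arm.grab_frame("side"); save(p,"s4")
for d in arm.recognise("jar_small",p)[:2]+arm.recognise("pad_p",p)[:4]: print(world(p,d["at"]),d["conf"])
a=cv2.imread("pics/w4.png"); b=cv2.resize(cv2.imread("pics/s4.png")[150:300,250:400],(384,384),interpolation=cv2.INTER_CUBIC)
cv2.imwrite("pics/c4.png",cv2.resize(np.hstack([a,b]),(800,343)))
E
```

```text
9.13 [ 0.6262 -0.1431  0.1043] [ 3.14    0.0003 -1.4842] 0.028146313262229834
[ 0.6314 -0.2098  0.2956] [ 2.8877 -0.0012 -3.0551]
jar_small 0.74 [ 0.6273 -0.1495  0.1272] [249.12   216.3187]
pad_p 0.85 [ 0.622  -0.0354  0.0071] [245.5868 282.91  ]
pad_p 0.61 [ 0.6347 -0.1465  0.0065] [241.7709 174.2773]
sharps_pot 0.57 [ 0.6448 -0.2512  0.0799] [235.3048  33.2273]
[ 0.61796913 -0.14214768  0.10625618] 0.65
[0.6021591  0.1087729  0.00845826] 0.86
[0.61377048 0.02631981 0.01196739] 0.83
[ 0.62651843 -0.14598874  0.00696803] 0.65
[ 0.61811703 -0.05827146  0.00642443] 0.63
```

View pics/c4.png

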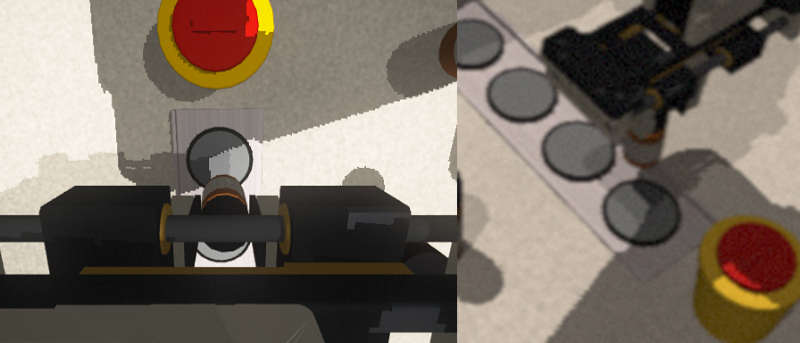

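Emit:
{"api": "servo_tool", "payload": {"deltas": [[1,5,-3,10,0,0,0],[1,0,0,16,0,0,0],[1,0,0,16,0,0,0],[1,0,0,12,0,0,0],[1,0,0,7,0,0,0],[1,0,0,4,0,0,0],[1,0,0,3,0,0,0],[1,0,0,1,0,0,0],[1,0,0,0,0,0,0]]}}

```text
t: 10.23
eef_pos: [0.6305, -0.1471, 0.0361]
ee_rot: [-3.141, -0.0, -1.482]
force: [0.5, -1.8, -0.5]
width: 0.0282
gripper_force: 19.9
```

Emit:
{"api": "servo_tool", "payload": {"deltas": [[1,0,0,1,0,0,0],[1,0,0,1,0,0,0],[1,0,0,0,0,0,0]]}}

```text
t: 10.48
eef_pos: [0.6303, -0.1471, 0.034]
ee_rot: [-3.141, 0.0, -1.483]
force: [0.0, 0.2, -0.5]
width: 0.028
gripper_force: 19.9
```

Emit:
{"api": "servo_tool", "payload": {"deltas": [[1,0,0,1,0,0,0],[1,0,0,0,0,0,0],[-0.2,0,0,0,0,0,0],[-0.2,0,0,0,0,0,0],[-0.2,0,0,0,0,0,0],[-0.2,0,0,0,0,0,0],[-0.2,0,0,0,0,0,0],[-0.2,0,0,-10,0,0,0],[-0.2,0,0,-25,0,0,0],[-1,0,0,-35,0,0,0],[-1,0,0,-35,0,0,0],[-1,0,0,-35,0,0,0],[-1,0,0,-20,0,0,0],[-1,0,0,0,0,0,0]]}}

```text
t: 11.65
eef_pos: [0.633, -0.1476, 0.1999]
ee_rot: [-3.132, -0.002, -1.482]
force: [0.2, -0.4, 0.1]
width: 0.0805
gripper_force: 0.0
```

```bash
python3 look.py w5 jar_small pad_p; python3 - <<'E'
from h import *
for c in ("side","top"):
    p=arm.grab_frame(c)
    for d in arm.recognise("jar_small",p)[:2]: print(c,world(p,d["at"]),d["conf"])
E
```

```text
11.65 [ 0.633  -0.1476  0.1999] [-3.132  -0.002  -1.4818] 0.08052807322778989
[ 0.6361 -0.2141  0.3914] [ 2.89    0.0099 -3.0526]
jar_small 0.83 [ 0.6314 -0.1442  0.0678] [253.2853 174.7783]
pad_p 0.9 [ 0.6242 -0.0686  0.0086] [253.8426 223.3975]
pad_p 0.67 [ 0.6353 -0.152   0.0075] [250.8933 157.636 ]
side [ 0.62307095 -0.14186124  0.05935256] 0.6
top [ 0.62761393 -0.13923387  0.07357979] 0.57
```

View pics/w5.png

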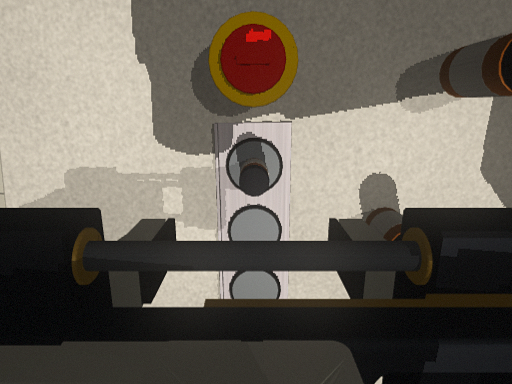

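```bash
python3 - <<'E'
from h import *
np.set_printoptions(precision=4,suppress=True)
p=arm.grab_frame("wrist")
for u,z in [((254,166),.008),((254,182),.07),((254,227),.008)]: print(u,ray(p,u,z))
E
```

```text
(254, 166) [ 0.6251 -0.1431  0.008 ]
(254, 182) [ 0.6252 -0.1385  0.07  ]
(254, 227) [ 0.6181 -0.066   0.008 ]
```

Emit:
{"api": "servo_tool", "payload": {"deltas": [[-1,-15,8,0,0,0,0],[-1,-30,15.5,0,0,0,0],[-1,-31,16,0,0,0,0],[-1,-31,16,0,0,0,0],[-1,-31,16,0,0,0,0],[-1,-31,16,0,0,0,0],[-1,-31,16,0,0,0,0],[-1,-31,16,0,0,0,0],[-1,-31,16,0,0,0,0],[-1,-31,16,0,0,0,0],[-1,-31,16,0,0,0,0],[-1,-31,16,0,0,0,0],[-1,-28,14,0,0,0,0],[-1,-15,8,0,0,0,0],[-1,0,0,0,0,0,0],[-1,0,0,0,0,0,0],[-1,0,0,0,0,0,0]]}}

```text
t: 13.47
eef_pos: [0.3904, 0.2309, 0.1925]
ee_rot: [3.141, -0.001, -1.482]
force: [-0.1, 0.1, -0.4]
width: 0.0878
gripper_force: 0.0
```

```bash
python3 look.py w6 jar_medium pad_p
```

```text
13.47 [0.3904 0.2309 0.1925] [ 3.1411 -0.0006 -1.482 ] 0.08782161730793482
[0.3954 0.1644 0.3839] [ 2.8886 -0.0002 -3.0528]
jar_medium 0.6 [0.387  0.2369 0.0768] [253.5683 180.8818]
pad_p 0.76 [0.6084 0.1127 0.0069] [60.0458 37.2106]
```

Emit:
{"api": "servo_tool", "payload": {"deltas": [[-1,-2,0,15,0,0,0],[-1,0,0,25,0,0,0],[-1,0,0,25,0,0,0],[-1,0,0,25,0,0,0],[-1,0,0,25,0,0,0],[-1,0,0,20,0,0,0],[-1,0,0,15,0,0,0],[-1,0,0,10,0,0,0],[-1,0,0,0,0,0,0],[1,0,0,0,0,0,0],[1,0,0,0,0,0,0],[1,0,0,0,0,0,0],[1,0,0,0,0,0,0],[1,0,0,0,0,0,0],[1,0,0,0,0,0,0],[1,0,0,0,0,0,0],[1,0,0,0,0,0,0],[1,0,0,0,0,0,0]], "squeeze": 20}}

```text
t: 15.12
eef_pos: [0.3903, 0.2334, 0.0329]
ee_rot: [-3.141, 0.0, -1.482]
force: [0.6, 0.6, 1.7]
width: 0.0392
gripper_force: 20.0
```

```bash
python3 look.py w7 jar_medium; python3 - <<'E'
from h import *
p=arm.grab_frame("side")
for d in arm.recognise("jar_medium",p)[:2]: print(world(p,d["at"]),d["conf"])
E
```

```text
15.12 [0.3903 0.2334 0.0329] [-3.1413  0.0002 -1.4823] 0.039209871783167025
[0.3952 0.1667 0.2242] [ 2.8878  0.0006 -3.0531]
jar_medium 0.88 [0.3891 0.2299 0.0775] [252.8552 237.0843]
[0.38155661 0.22026812 0.05744259] 0.61
[ 0.45172765 -0.09644296  0.07773573] 0.19
```

View pics/w7.png

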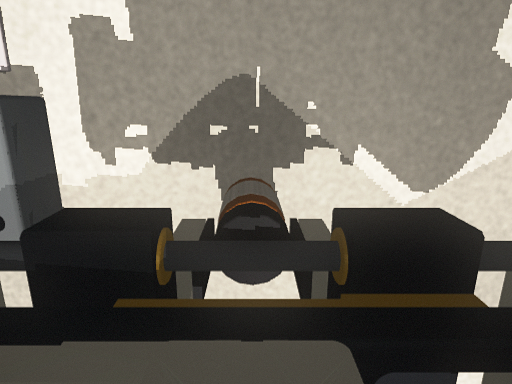

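Emit:
{"api": "servo_tool", "payload": {"deltas": [[1,0,0,-10,0,0,0],[1,0,0,-22,0,0,0],[1,0,0,-29,0,0,0],[1,0,0,-29,0,0,0],[1,13,-8.5,0,0,0,0],[1,25,-16,0,0,0,0],[1,29,-19,0,0,0,0],[1,29,-19,0,0,0,0],[1,29,-19,0,0,0,0],[1,29,-19,0,0,0,0],[1,29,-19,0,0,0,0],[1,29,-19,0,0,0,0],[1,29,-19,0,0,0,0],[1,29,-19,0,0,0,0],[1,27,-18,0,0,0,0],[1,15,-9.5,0,0,0,0],[1,0,0,0,0,0,0],[1,0,0,0,0,0,0]]}}

```text
t: 16.82
eef_pos: [0.6205, -0.0606, 0.1215]
ee_rot: [3.139, 0.0, -1.485]
force: [-0.5, -0.6, -1.3]
width: 0.0395
gripper_force: 20.0
```

```bash
python3 look.py w8 jar_medium pad_p jar_small
```

```text
16.82 [ 0.6205 -0.0606  0.1215] [ 3.1395  0.0001 -1.4848] 0.039508243925783046
[ 0.6257 -0.1272  0.3128] [ 2.8879 -0.0019 -3.0556]
jar_medium 0.94 [ 0.6193 -0.066   0.1655] [253.4638 233.027 ]
pad_p 0.83 [ 0.625  -0.0659  0.0044] [246.4305 168.5966]
pad_p 0.7 [ 0.6305 -0.1468  0.0079] [247.5501  81.3348]
jar_small 0.68 [ 0.6305 -0.1396  0.0692] [245.8505  85.8983]
```

Emit:
{"api": "servo_tool", "payload": {"deltas": [[1,0,-2,12,0,0,0],[1,0,0,20,0,0,0],[1,0,0,20,0,0,0],[1,0,0,13,0,0,0],[1,0,0,7,0,0,0],[1,0,0,4,0,0,0],[1,0,0,3,0,0,0],[1,0,0,1.5,0,0,0],[1,0,0,0,0,0,0]]}}

```text
t: 17.77
eef_pos: [0.6233, -0.0592, 0.0426]
ee_rot: [-3.141, 0.0, -1.482]
force: [-0.4, -0.5, -1.1]
width: 0.0394
gripper_force: 20.0
```

Emit:
{"api": "servo_tool", "payload": {"deltas": [[1,0,0,1.5,0,0,0],[1,0,0,0,0,0,0],[-1,0,0,0,0,0,0],[-1,0,0,0,0,0,0],[-1,0,0,0,0,0,0],[-1,0,0,0,0,0,0],[-1,0,0,0,0,0,0],[-1,0,0,-10,0,0,0],[-1,0,0,-25,0,0,0],[-1,0,0,-35,0,0,0],[-1,0,0,-40,0,0,0],[-1,0,0,-30,0,0,0],[-1,1,15,0,0,0,0],[-1,1,30,0,0,0,0],[-1,2,35,0,0,0,0],[-1,2,35,0,0,0,0],[-1,1,32,0,0,0,0],[-1,1,18,0,0,0,0],[-1,0,0,0,0,0,0],[-1,0,0,0,0,0,0]]}}

```text
t: 19.43
eef_pos: [0.4591, -0.082, 0.1823]
ee_rot: [-3.139, 0.0, -1.482]
force: [0.3, -0.2, 0.0]
width: 0.0877
gripper_force: 0.0
```

```bash
python3 look.py w9 jar_large jar_medium jar_small pad_p; python3 - <<'E'
from h import *
for c in ("top","side"):
    p=arm.grab_frame(c)
    for n in ("jar_medium","jar_large"):
        for d in arm.recognise(n,p)[:1]: print(c,n,world(p,d["at"]),d["conf"])
E
```

```text
19.43 [ 0.4591 -0.082   0.1823] [-3.1389  0.0002 -1.4823] 0.08765534650007743
[ 0.4635 -0.1487  0.3736] [ 2.8878  0.003  -3.053 ]
jar_large 0.76 [ 0.458  -0.088   0.0945] [252.7607 174.8312]
jar_medium 0.64 [ 0.6105 -0.0564  0.0844] [ 87.5343 191.1309]
jar_small 0.61 [ 0.6236 -0.1378  0.067 ] [ 79.1584 100.3459]
pad_p 0.92 [ 0.6196 -0.1539  0.0068] [110.9821  86.1897]
pad_p 0.76 [ 0.6059 -0.0703  0.008 ] [123.9659 162.545 ]
pad_p 0.74 [0.6281 0.0086 0.0083] [106.261  224.8404]
pad_p 0.5 [0.578  0.1133 0.0038] [148.0948 301.2227]
top jar_medium [ 0.61940818 -0.05256256  0.08597333] 0.53
side jar_medium [ 0.61378844 -0.06916931  0.06694055] 0.82
side jar_large [ 0.44968245 -0.09673086  0.08257146] 0.91
```

View pics/w9.png

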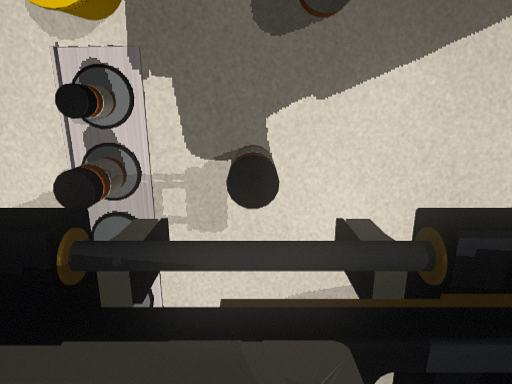

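Emit:
{"api": "servo_tool", "payload": {"deltas": [[-1,1,0,12,0,0,0],[-1,0,0,22,0,0,0],[-1,0,0,25,0,0,0],[-1,0,0,25,0,0,0],[-1,0,0,22,0,0,0],[-1,0,0,18,0,0,0],[-1,0,0,12,0,0,0],[-1,0,0,0,0,0,0],[-1,0,0,0,0,0,0],[1,0,0,0,0,0,0],[1,0,0,0,0,0,0],[1,0,0,0,0,0,0],[1,0,0,0,0,0,0],[1,0,0,0,0,0,0],[1,0,0,0,0,0,0],[1,0,0,0,0,0,0],[1,0,0,0,0,0,0]], "squeeze": 30}}

```text
t: 21.4
eef_pos: [0.4593, -0.0829, 0.0449]
ee_rot: [-3.142, -0.0, -1.482]
force: [-1.1, 0.3, 2.9]
width: 0.0473
gripper_force: 30.0
```

```bash
python3 look.py w10 jar_large
```

```text
21.4 [ 0.4593 -0.0829  0.0449] [-3.1415 -0.0001 -1.4824] 0.04725489407337163
[ 0.4643 -0.1496  0.2363] [ 2.8881  0.0004 -3.0532]
jar_large 0.94 [ 0.4552 -0.0958  0.0942] [260.7534 223.2178]
```

Emit:
{"api": "servo_tool", "payload": {"deltas": [[1,0,0,-10,0,0,0],[1,0,0,-23,0,0,0],[1,0,0,-30,0,0,0],[1,0,0,-28,0,0,0],[1,0,0,-14,0,0,0],[1,-6,-10,0,0,0,0],[1,-12,-20,0,0,0,0],[1,-14,-24,0,0,0,0],[1,-14,-24,0,0,0,0],[1,-14,-24,0,0,0,0],[1,-14,-24,0,0,0,0],[1,-13,-22,0,0,0,0],[1,-7,-12,0,0,0,0],[1,-3.5,-5,0,0,0,0],[1,0,0,0,0,0,0],[1,0,0,0,0,0,0]]}}

```text
t: 22.83
eef_pos: [0.6143, 0.0287, 0.1484]
ee_rot: [3.139, -0.0, -1.482]
force: [-1.1, 0.1, -1.7]
width: 0.0471
gripper_force: 30.0
```

```bash
python3 look.py w11 jar_large pad_p jar_medium; python3 - <<'E'
from h import *
p=arm.grab_frame("side"); save(p,"s11")
for d in arm.recognise("jar_large",p)[:2]: print(world(p,d["at"]),d["conf"])
a=cv2.imread("pics/w11.png"); b=cv2.resize(cv2.imread("pics/s11.png")[120:270,200:350],(384,384),interpolation=cv2.INTER_CUBIC)
cv2.imwrite("pics/c11.png",cv2.resize(np.hstack([a,b]),(800,343)))
E
```

```text
22.83 [0.6143 0.0287 0.1484] [ 3.1393 -0.0003 -1.4825] 0.04714068135094682
[ 0.6196 -0.0378  0.3397] [ 2.8883 -0.002  -3.0532]
jar_large 0.79 [0.6107 0.0146 0.1993] [260.2311 221.7675]
jar_large 0.34 [ 0.6196 -0.0517  0.0855] [252.5629  85.3169]
pad_p 0.92 [ 0.626  -0.1196  0.0071] [251.8508  14.0528]
pad_p 0.67 [ 0.6188 -0.0511  0.0052] [252.9382  90.5744]
pad_p 0.61 [0.6207 0.0168 0.0094] [245.2931 158.1472]
[0.60490789 0.0138276  0.16552797] 0.88
```

View pics/c11.png

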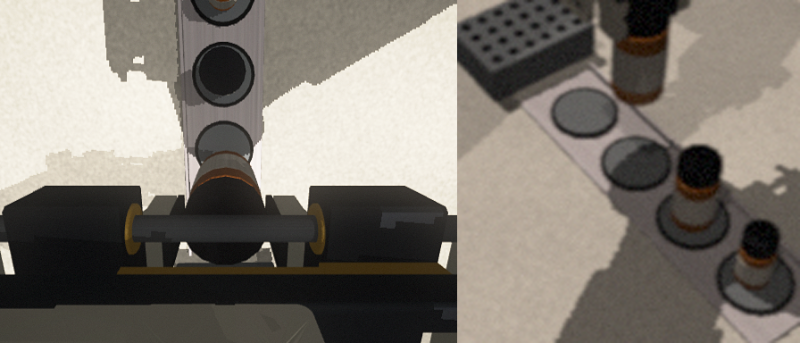

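Emit:
{"api": "servo_tool", "payload": {"deltas": [[1,0,-1,14,0,0,0],[1,0,0,22,0,0,0],[1,0,0,22,0,0,0],[1,0,0,16,0,0,0],[1,0,0,9,0,0,0],[1,0,0,5,0,0,0],[1,0,0,3,0,0,0],[1,0,0,2,0,0,0],[1,0,0,0,0,0,0]]}}

```text
t: 23.88
eef_pos: [0.6165, 0.029, 0.0573]
ee_rot: [-3.141, 0.0, -1.482]
force: [0.0, 0.5, -1.9]
width: 0.047
gripper_force: 30.0
```

Emit:
{"api": "servo_tool", "payload": {"deltas": [[1,0,0,2,0,0,0],[1,0,0,1.5,0,0,0],[1,0,0,1,0,0,0],[1,0,0,0,0,0,0]]}}

```text
t: 24.22
eef_pos: [0.6164, 0.0289, 0.053]
ee_rot: [-3.141, -0.0, -1.482]
force: [-0.9, 1.1, 2.3]
width: 0.0474
gripper_force: 30.0
```

Emit:
{"api": "servo_tool", "payload": {"deltas": [[-1,0,0,0,0,0,0],[-1,0,0,0,0,0,0],[-1,0,0,0,0,0,0],[-1,0,0,0,0,0,0],[-1,0,0,0,0,0,0],[-1,0,0,-10,0,0,0],[-1,0,0,-25,0,0,0],[-1,0,0,-35,0,0,0],[-1,0,0,-40,0,0,0],[-1,0,0,-35,0,0,0],[-1,0,0,-15,0,0,0],[-1,0,0,0,0,0,0]]}}

```text
t: 25.22
eef_pos: [0.6186, 0.0291, 0.2186]
ee_rot: [-3.133, 0.001, -1.482]
force: [0.2, 0.2, -0.0]
width: 0.0877
gripper_force: 0.0
```

Emit:
{"api": "servo_tool", "payload": {"deltas": [[-1,14,12,0,0,0,0],[-1,28,24,0,0,0,0],[-1,29,25,0,0,0,0],[-1,29,25,0,0,0,0],[-1,29,25,0,0,0,0],[-1,29,25,0,0,0,0],[-1,29,25,0,0,0,0],[-1,29,25,0,0,0,0],[-1,28,24,0,0,0,0],[-1,20,17,0,0,0,0],[-1,10,9,0,0,0,0],[-1,0,0,0,0,0,0],[-1,0,0,0,0,0,0]]}}

```text
t: 26.3
eef_pos: [0.4041, -0.2654, 0.2121]
ee_rot: [3.141, 0.0, -1.485]
force: [-0.2, 0.3, 0.0]
width: 0.0877
gripper_force: 0.0
```

```bash
python3 look.py w12 jar_largest; python3 - <<'E'
from h import *
for c in ("side","top"):
    p=arm.grab_frame(c)
    for n in ("jar_large","jar_largest"):
        for d in arm.recognise(n,p)[:1]: print(c,n,world(p,d["at"]),d["conf"])
E
```

```text
26.3 [ 0.4041 -0.2654  0.2121] [ 3.1412  0.0002 -1.4846] 0.08771725444086277
[ 0.409  -0.3321  0.4034] [ 2.8877 -0.0001 -3.0553]
jar_largest 0.57 [ 0.399  -0.275   0.1088] [256.9854 167.8231]
side jar_largest [ 0.39084934 -0.28113586  0.11240249] 0.72
top jar_large [0.6139127  0.02948561 0.1051618 ] 0.72
```

View pics/w12.png

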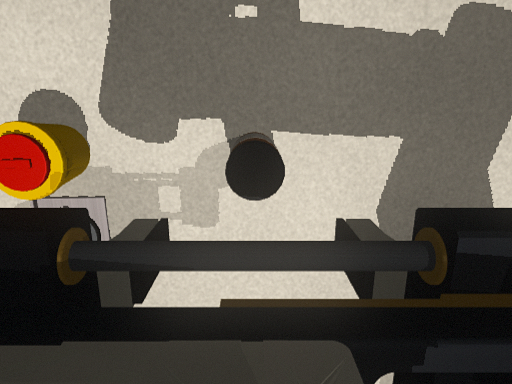

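Emit:
{"api": "servo_tool", "payload": {"deltas": [[-1,4,2,12,0,0,0],[-1,0,0,22,0,0,0],[-1,0,0,28,0,0,0],[-1,0,0,28,0,0,0],[-1,0,0,25,0,0,0],[-1,0,0,20,0,0,0],[-1,0,0,12,0,0,0],[-1,0,0,4,0,0,0],[-1,0,0,0,0,0,0],[1,0,0,0,0,0,0],[1,0,0,0,0,0,0],[1,0,0,0,0,0,0],[1,0,0,0,0,0,0],[1,0,0,0,0,0,0],[1,0,0,0,0,0,0],[1,0,0,0,0,0,0],[1,0,0,0,0,0,0]], "squeeze": 40}}

```text
t: 28.12
eef_pos: [0.4035, -0.2692, 0.0617]
ee_rot: [-3.142, -0.0, -1.482]
force: [-2.1, 0.4, 5.0]
width: 0.0552
gripper_force: 40.0
```

```bash
python3 look.py w13 jar_largest
```

```text
28.12 [ 0.4035 -0.2692  0.0617] [-3.1415 -0.0003 -1.4824] 0.05523544356317991
[ 0.4084 -0.3358  0.253 ] [ 2.8883  0.0004 -3.0531]
jar_largest 0.56 [ 0.4046 -0.2877  0.1121] [250.7747 211.7861]
```

Emit:
{"api": "servo_tool", "payload": {"deltas": [[1,0,0,-10,0,0,0],[1,0,0,-22,0,0,0],[1,0,0,-30,0,0,0],[1,0,0,-30,0,0,0],[1,0,0,-26,0,0,0],[1,0,0,-12,0,0,0],[1,0,0,0,0,0,0]]}}

```text
t: 28.8
eef_pos: [0.4052, -0.2695, 0.194]
ee_rot: [-3.137, -0.002, -1.482]
force: [0.6, -0.8, -2.4]
width: 0.0552
gripper_force: 40.0
```

Emit:
{"api": "servo_tool", "payload": {"deltas": [[1,-12,-8,0,0,0,0],[1,-22,-14,0,0,0,0],[1,-27,-17.5,0,0,0,0],[1,-27,-17.5,0,0,0,0],[1,-27,-17.5,0,0,0,0],[1,-27,-17.5,0,0,0,0],[1,-27,-17.5,0,0,0,0],[1,-27,-17.5,0,0,0,0],[1,-27,-17.5,0,0,0,0],[1,-27,-17.5,0,0,0,0],[1,-27,-17.5,0,0,0,0],[1,-27,-17.5,0,0,0,0],[1,-27,-17.5,0,0,0,0],[1,-20,-13,0,0,0,0],[1,-12,-9,0,0,0,0],[1,0,0,0,0,0,0],[1,0,0,0,0,0,0]]}}

```text
t: 30.22
eef_pos: [0.6064, 0.1136, 0.1892]
ee_rot: [3.139, -0.001, -1.482]
force: [0.2, -0.5, -1.7]
width: 0.0548
gripper_force: 40.0
```

```bash
python3 look.py w14 jar_largest pad_p; python3 - <<'E'
from h import *
p=arm.grab_frame("side"); save(p,"s14")
for d in arm.recognise("jar_largest",p)[:2]: print(world(p,d["at"]),d["conf"])
a=cv2.imread("pics/w14.png"); b=cv2.resize(cv2.imread("pics/s14.png")[80:280,180:380],(384,384),interpolation=cv2.INTER_CUBIC)
cv2.imwrite("pics/c14.png",cv2.resize(np.hstack([a,b]),(800,343)))
E
```

```text
30.22 [0.6064 0.1136 0.1892] [ 3.1385 -0.0008 -1.4818] 0.05476839747936522
[0.612  0.0472 0.3806] [ 2.8888 -0.0027 -3.0526]
jar_largest 0.94 [0.6081 0.0975 0.2378] [249.514  215.0056]
pad_p 0.87 [ 0.62   -0.0395  0.0079] [250.4093  19.406 ]
pad_p 0.67 [0.6109 0.0983 0.0057] [247.799  149.3016]
pad_p 0.65 [0.6064 0.029  0.0081] [257.1255  87.9569]
[0.59189904 0.08905691 0.2042011 ] 0.85
```

View pics/c14.png

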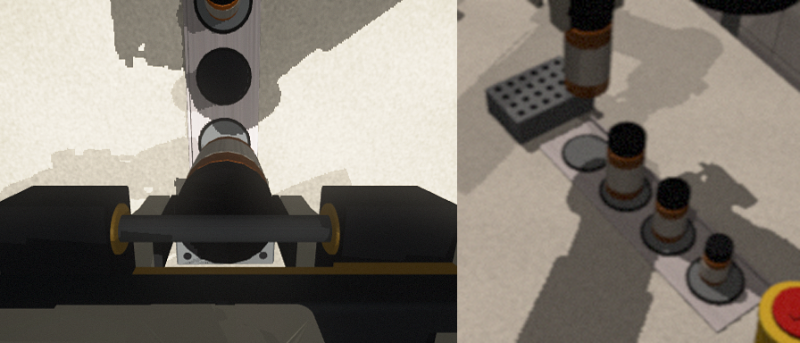

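Emit:
{"api": "servo_tool", "payload": {"deltas": [[1,-2,0,12,0,0,0],[1,0,0,22,0,0,0],[1,0,0,25,0,0,0],[1,0,0,22,0,0,0],[1,0,0,15,0,0,0],[1,0,0,10,0,0,0],[1,0,0,5,0,0,0],[1,0,0,3,0,0,0],[1,0,0,0,0,0,0]]}}

```text
t: 31.22
eef_pos: [0.6072, 0.1153, 0.0775]
ee_rot: [-3.141, 0.0, -1.483]
force: [-0.1, 0.4, -2.7]
width: 0.0556
gripper_force: 40.0
```

Emit:
{"api": "servo_tool", "payload": {"deltas": [[1,0,0,3,0,0,0],[1,0,0,2,0,0,0],[1,0,0,1.5,0,0,0],[1,0,0,1,0,0,0],[1,0,0,0,0,0,0]]}}

```text
t: 31.63
eef_pos: [0.607, 0.1154, 0.0699]
ee_rot: [-3.141, 0.0, -1.482]
force: [0.8, 0.1, -2.3]
width: 0.0551
gripper_force: 40.0
```

Lower a hair, release, rise, and back away for a check.

Emit:
{"api": "servo_tool", "payload": {"deltas": [[1,0,0,1,0,0,0],[1,0,0,0,0,0,0],[-1,0,0,0,0,0,0],[-1,0,0,0,0,0,0],[-1,0,0,0,0,0,0],[-1,0,0,0,0,0,0],[-1,0,0,0,0,0,0],[-1,0,0,-10,0,0,0],[-1,0,0,-25,0,0,0],[-1,0,0,-35,0,0,0],[-1,0,0,-40,0,0,0],[-1,0,0,-40,0,0,0],[-1,0,15,0,0,0,0],[-1,0,30,0,0,0,0],[-1,0,35,0,0,0,0],[-1,0,35,0,0,0,0],[-1,0,25,0,0,0,0],[-1,0,10,0,0,0,0],[-1,0,0,0,0,0,0],[-1,0,0,0,0,0,0]]}}

```text
t: 33.3
eef_pos: [0.4579, 0.1025, 0.22]
ee_rot: [-3.139, 0.001, -1.481]
force: [0.3, 0.0, 0.4]
width: 0.0875
gripper_force: 0.0
```

```bash
python3 - <<'E'
from h import *
np.set_printoptions(precision=4,suppress=True)
P=[(.628,-.1445),(.621,-.0597),(.614,.025),(.607,.1097)]
ims=[]
for c in ("top","side","wrist"):
    p=arm.grab_frame(c); save(p,c+"F")
    for n in ("jar_small","jar_medium","jar_large","jar_largest","sharps_pot","tube_rack"):
        for d in arm.recognise(n,p)[:1]: print(c,n,world(p,d["at"]),round(d["conf"],2))
    im=p["color"][:,:,::-1]
    if c=="top": ims.append(cv2.resize(im[100:200,140:390],(600,240),interpolation=cv2.INTER_CUBIC))
    if c=="side": ims.append(cv2.resize(im[110:290,190:420],(460,360),interpolation=cv2.INTER_CUBIC))
out=np.zeros((600,600,3),np.uint8); out[:240]=ims[0]; out[240:,:460]=ims[1]; cv2.imwrite("pics/F.png",out)
E
```

```text
top jar_small [ 0.6258 -0.1388  0.0709] 0.59
top jar_medium [ 0.6206 -0.0572  0.0877] 0.57
top jar_large [0.61   0.0257 0.105 ] 0.92
top jar_largest [0.6209 0.1077 0.1232] 0.55
top sharps_pot [ 0.6382 -0.2531  0.078 ] 0.89
top tube_rack [0.6509 0.2239 0.0433] 0.93
side jar_small [ 0.6251 -0.1455  0.0569] 0.58
side jar_medium [ 0.6132 -0.0687  0.0691] 0.94
side jar_large [0.6056 0.0157 0.0771] 0.95
side jar_largest [0.5912 0.0954 0.0895] 0.64
side sharps_pot [ 0.6283 -0.2645  0.0739] 0.97
side tube_rack [0.5726 0.2131 0.042 ] 0.92
wrist jar_small [0.5889 0.0909 0.0074] 0.59
wrist jar_medium [ 0.6083 -0.0352  0.0537] 0.79
wrist jar_large [0.6057 0.0307 0.1025] 0.69
wrist jar_largest [0.5932 0.106  0.1199] 0.68
wrist tube_rack [0.5837 0.181  0.0406] 0.83
```

View pics/F.png

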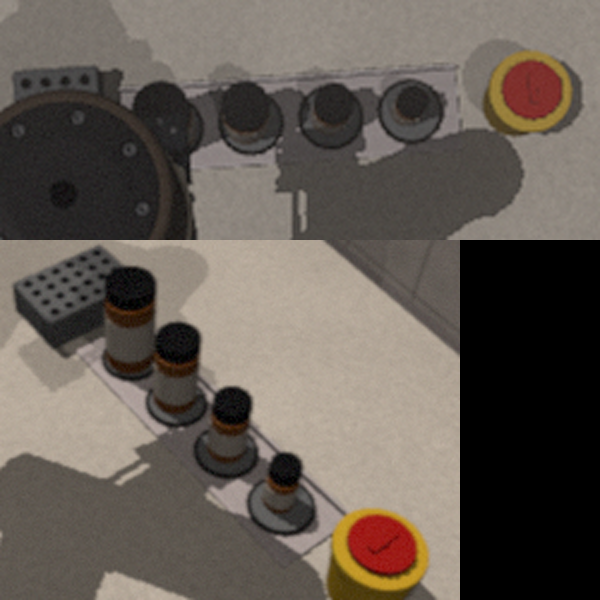

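```bash
python3 -c "
from h import *
print(arm.job_done())"
```

```text
the job is handed in; nothing more can be done
None
```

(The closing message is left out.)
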